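# Set out a clinical laboratory bench for an assay

### The arm

A 6-joint arm with a two-finger parallel gripper is mounted at the origin on the work surface. World frame = base frame: x ahead of the robot, y to its left, z up, the work surface at z = 0. Lengths are in m, angles in rad, forces in N, time in s.
With the tool pointing down it reaches from about 0.2 to 0.875 m from the base axis. Payload 3.4 kg.
Tool frame: the origin (TCP) lies between the finger pads; the fingertips stand 25 mm ahead of it and the grasp point (between the pads) lies 6 mm ahead of it (r.nose_length is the z of the fingertips in the tool frame, in m); z points along the fingers, x is the direction in which the jaws open and shut, and the axes are right-handed (so a half turn about z gives the same grasp; the last joint's range is limited). The gripper opens to 94 mm and grips with 3 to 60 N. Pads are 16 mm wide; open, the fingers measure 119 mm over their backs; the gripper's body (75 mm by 177 mm) begins 78 mm behind the grasp point.
Start: joints at [1.008, 0.276, 1.505, -0, 1.361, -0.121], TCP at [0.246, 0.52, 0.23] pointing down, gripper open.
Joint ranges: [-2.89, 2.89], [-0.75, 2.08], [0.22, 2.7], [-1.18, 4.32], [0.11, 2.71], [-2.7, 2.7]. Speed limits (rad/s): [2.57, 2.57, 3.14, 3.14, 3.14, 3.14].

### API

Orientations are given as a unit quaternion [w, x, y, z].
In Python, from plant import r, gripper_to, inverse_kinematics, vision, models, telemetry gives the robot as it stands. Calls block until the motion is done:
- r.move_to(position, orientation): joint-space move of the TCP to a pose.
- r.move_l(position, rot=None, vel=0.15, guard=None): straight line of the TCP; rot=None keeps the orientation; vel is the mean speed in m/s. With guard (N) it stops when the force on the tool has changed by that much, and returns True; else False.
- r.movej(angles): joint-space move.
- gripper_to(opening, f_grip=None): finger opening in m; f_grip is the grip in N (None keeps the last); returns when the fingers have stopped.
- r.hold(seconds).
- inverse_kinematics(position, orientation): joint angles nearest the present ones, or None.
- vision.snapshot(name): name is "scene" or "top" or "wrist"; returns the picture (400x640x3 uint8, red, green, blue); there is no depth.
- vision.get_calibration(name): a dict with "fx", "fy", "cx", "cy" (pixels), "position" and "orientation" of the camera in the world. Camera axes: x right, y down, z forward; pixel columns grow to the right and rows downward; lengths in m; the calibration is good to about 2 mm. A picture is of the moment at which its call begins: read the wrist's pose just before it. get_calibration takes no time and is no camera call; for the wrist camera it gives the pose at the moment of the call.
A pose or a line that the arm cannot do raises r.PlanningError and nothing moves.
- r.sign_off(): hands the job in, once; it reports no verdict.
Trained networks look in the newest picture that a camera, given by its name, has taken for a name from the list of things; names that differ only in an ending like _2 or _b are one class to them, and where a whole thing is asked for, a point or a joint stands for the part that bears it (a point fixed in the world has none). Each returns a list of dicts, best first, with "score" (0 to 1); they miss things now and then, are a little off and sometimes report something else, mostly with a low value. They report only what shows in the picture. A call takes as long as a camera call. They do not tell look-alikes from the thing itself.
- models.boxes_of(thing, camera): "at" ([x, y, z] in m, in world coordinates, good to about 4 mm: the middle of the surface that is visible of it).
- models.regions_of(thing, camera): "pixels" (400x640 bool, what is visible of it).
- models.mark_of(thing, camera): "at" ([x, y, z] in m, in world coordinates, good to about 4 mm: a listed point, or the origin of a listed thing).
Readings, each from a call of its own:
- telemetry.current_t(): time.
- telemetry.current_joints(): joint angles.
- telemetry.current_dq(): joint speeds.
- telemetry.current_joint_efforts(): joint torques, N m.
- telemetry.current_ee_pos(): TCP position.
- telemetry.current_tool_rot(): TCP orientation.
- telemetry.current_wrist_force(): force on the tool from outside, world axes, zero at the start.
- telemetry.current_torque(): the same for the moment, N m.
- telemetry.current_opening(): finger opening in m.
Only numpy, scipy, OpenCV 4.12 (cv2) and the standard library are available. Lean on these libraries where they do the work, as an engineer would, in place of code of your own. Each camera call takes 0.05 s, during which the arm holds its last target. There are 200 camera calls.

### The job

Set out the bench for an assay: first put the aluminium cold block centred and square on the blue mat between the tube rack and the timer, then stand the green-lidded sample vial in the middle of the block's top. Also stand the amber bottle in the middle of the white disc to the left of the tube rack, and the red-capped white bottle in the middle of the white disc to the right of the timer (left and right as seen from the robot looking out over the bench; the bottles may go at any time). Everything must end upright, and the spare black-capped bottle and the label roll must be left where they are.

Things in the scene. Friction and masses are not known exactly. Their poses are not given: they have to be found in the camera images.
- rack: Tube rack station: a fixed dark grey base plate 90 (its x) x 196 (its y) x 4 mm thick with a green tube rack of capped tubes (60 x 60 mm, top 50 mm above the bench) in its middle and two flush white discs, 56 mm across, centred at y = +70 mm (the robot's left) and y = -70 mm (the robot's right), x = 0. Origin: underside centre, on the bench; x points roughly away from the robot, y to the robot's left (turned at most 0.2 rad).
- timer: Timer station: a fixed dark grey base plate 90 (its x) x 196 (its y) x 4 mm thick with a white bench timer with red base and dark display (60 x 60 mm, top 32 mm above the bench) in its middle and two flush white discs, 56 mm across, centred at y = +70 mm (the robot's left) and y = -70 mm (the robot's right), x = 0. Origin: underside centre, on the bench; x points roughly away from the robot, y to the robot's left (turned at most 0.2 rad).
- mat: Fixed thin square blue mat, 74 x 74 x 3 mm, between the two stations. Origin: underside centre, on the bench; x and y along its edges.
- block_mid (a point): Loose aluminium cold block, 56 x 56 x 40 mm tall, about 0.34 kg, flat top with a dark disc marking its middle. This point is its centre, 20 mm above its underside; x and y square to its side faces, z up.
- vial_mid (a point): Loose pale-blue sample vial with green lid, 30 mm diameter, 42 mm tall, about 35 g, upright; this point is on its axis, 21 mm above its underside; z up along the axis.
- amber_mid (a point): Loose amber bottle with white cap, 36 mm diameter, 62 mm tall, about 60 g, standing upright; this point is on its axis, 31 mm above its underside; z up along the axis.
- redcap_mid (a point): Loose white bottle with red cap, 36 mm diameter, 62 mm tall, about 60 g, standing upright; this point is on its axis, 31 mm above its underside; z up along the axis.
- spare_mid (a point): Bystander: loose white bottle with black cap, not to be moved, 36 mm diameter, 62 mm tall, about 60 g, standing upright; this point is on its axis, 31 mm above its underside; z up along the axis.
- roll_mid (a point): Bystander: loose roll of blank white labels standing on end, 52 mm diameter, 45 mm tall, not to be moved; this point is its centre, 22.5 mm above its underside.
There are look-alikes about, which are no part of the job. There is more than one size of the mat; the job needs the smallest.

How it is judged:
On the way, in this order (a step that is already met when the one before it is completed fails the run):
1. the cold block stands centred and square on the blue mat, released (x of block_mid in the frame of mat between -0.012 and 0.012 m and y of block_mid in the frame of mat between -0.012 and 0.012 m and z of block_mid in the frame of mat between 0.018 and 0.028 m and angle between block_mid's own z axis and vertical below 0.1 rad and contact force between block and the fingers below 0.1 N and linear speed of block below 0.02 m/s and (angle between the x axis of block_mid and the x axis of mat, either way round below 0.2 rad or angle between the x axis of block_mid and the y axis of mat, either way round below 0.2 rad)), for 0.2 s.
2. the vial stands in the middle of the block's top, released (horizontal distance between vial_mid and block_mid below 0.01 m and z of vial_mid in the frame of block_mid between 0.036 and 0.046 m and angle between vial_mid's own z axis and vertical below 0.1 rad and contact force between vial and the fingers below 0.1 N and linear speed of vial below 0.02 m/s), for 0.2 s.
At the end, for the whole second after the job is handed in: Block on the mat within 12 mm (each axis) and 0.2 rad of square; vial on the block within 10 mm of its middle; amber bottle on the disc left of the rack, red-capped one on the disc right of the timer, within 12 mm (each axis); all upright within 0.1 rad, released, at rest (all of step 1 and all of step 2 and x of amber_mid in the frame of rack between -0.012 and 0.012 m and y of amber_mid in the frame of rack between 0.058 and 0.082 m and z of amber_mid in the frame of rack between 0.03 and 0.04 m and angle between each of amber_mid, redcap_mid's own z axis and vertical below 0.1 rad and contact force between each of amber, redcap and the fingers below 0.1 N and linear speed of each of amber, redcap below 0.02 m/s and x of redcap_mid in the frame of timer between -0.012 and 0.012 m and y of redcap_mid in the frame of timer between -0.082 and -0.058 m and z of redcap_mid in the frame of timer between 0.03 and 0.04 m); the robot touches nothing.
It fails at once if the spare black-capped bottle was moved more than 20 mm (distance of spare_mid from where it was at the start of the episode above 0.02 m).
It fails at once if the label roll was moved more than 20 mm (distance of roll_mid from where it was at the start of the episode above 0.02 m).
It also fails if it takes over 104 s, if anything falls off the work surface, if the arm or the gripper's body presses on something with over 40 N, if the wrist force passes 120 N, or if a joint passes its speed limit or range.

## Working session

There is one attempt and no reset: what is moved stays moved. The work goes in short steps, each a Python script; the robot and the scene stay as the last script left them, time stands still between calls to the robot, and variables do not carry over. Pictures are saved under pics/ and viewed, about 12 in all and at most 16, crops included, and the job is handed in when it is done.

```bash
mkdir -p pics; ls; python3 - <<'E'
from plant import r, vision, models, telemetry
import cv2
for n in("top","scene"):
    im=vision.snapshot(n); cv2.imwrite(f"pics/{n}0.png",im[:,:,::-1])
    c=vision.get_calibration(n); print(n,c)
    for t in("rack","timer","mat","block_mid","vial_mid","amber_mid","redcap_mid","spare_mid","roll_mid"):
        print(t,[([round(float(v),3) for v in d["at"]],round(d["score"],2)) for d in models.mark_of(t,n)])
print(telemetry.current_t(),telemetry.current_ee_pos(),telemetry.current_tool_rot())
E
```

```text
pics
top {'fx': 488.8430922983745, 'fy': 488.8430922983745, 'cx': 312.06792487212397, 'cy': 200.58427353356524, 'position': array([ 0.48156664, -0.01325431,  1.06738823]), 'orientation': array([ 0.02050695, -0.69829618,  0.71517471, -0.02206891])}
rack [([0.624, -0.189, -0.0], 0.85)]
timer [([0.598, 0.187, 0.003], 0.64)]
mat [([0.63, -0.017, -0.001], 0.93), ([0.76, 0.126, -0.005], 0.75), ([0.342, 0.303, 0.032], 0.57)]
block_mid [([0.389, 0.197, 0.019], 0.67)]
vial_mid [([0.437, 0.05, 0.031], 0.7), ([0.449, -0.046, 0.021], 0.53)]
amber_mid [([0.395, -0.181, 0.028], 0.62)]
redcap_mid [([0.439, 0.046, 0.028], 0.59)]
spare_mid [([0.343, 0.302, 0.03], 0.68)]
roll_mid []
scene {'fx': 472.2613570745995, 'fy': 472.2613570745995, 'cx': 318.65936001402207, 'cy': 204.49566375248247, 'position': array([ 1.25335246, -0.11359293,  0.76257057]), 'orientation': array([-0.29408633,  0.70870916,  0.59014725, -0.25093979])}
rack [([0.618, -0.184, -0.005], 0.62)]
timer [([0.597, 0.185, -0.0], 0.85)]
mat [([0.631, -0.023, -0.007], 0.95), ([0.771, -0.038, 0.003], 0.81), ([0.764, 0.13, -0.001], 0.81), ([0.395, -0.18, 0.031], 0.28)]
block_mid [([0.395, 0.194, 0.025], 0.85)]
vial_mid [([0.448, -0.053, 0.021], 0.79)]
amber_mid [([0.392, -0.175, 0.032], 0.65), ([0.393, 0.198, 0.025], 0.18)]
redcap_mid [([0.435, 0.05, 0.029], 0.63)]
spare_mid [([0.34, 0.3, 0.029], 0.51)]
roll_mid [([0.34, -0.305, 0.022], 0.58)]
1.0 [0.24588747 0.51982116 0.23050138] [-1.84401642e-05  8.44859083e-01  5.34988903e-01  5.47678836e-05]
```

View pics/top0.png

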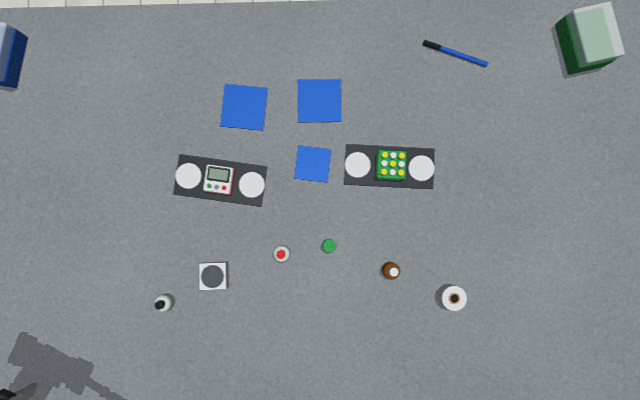

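View pics/scene0.png

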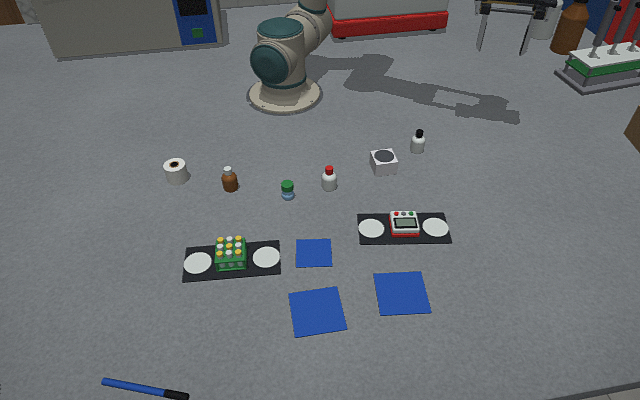

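Top view: the timer is at (220,181), the rack at (390,166), the smallest mat at (313,164) and the block at (213,276). The redcap is at (281,254), the vial at (329,246), amber at (391,271), the spare at (163,303) and the roll at (454,298). The target discs are at (252,185) for the redcap and (357,165) for amber. Next I'll measure these accurately by segmentation.

```bash
cat > h.py <<'E'
import numpy as np, cv2
from scipy.spatial.transform import Rotation as R
from plant import r, gripper_to, inverse_kinematics, vision, models, telemetry
def toworld(uv,z,c):
    uv=np.atleast_2d(uv).astype(float)
    q=np.asarray(c["orientation"]); M=R.from_quat(q[[1,2,3,0]]).as_matrix()
    d=np.c_[(uv[:,0]-c["cx"])/c["fx"],(uv[:,1]-c["cy"])/c["fy"],np.ones(len(uv))]@M.T
    p=np.asarray(c["position"]); s=(z-p[2])/d[:,2]
    return p+d*s[:,None]
def down(yaw): return np.array([0,np.cos(yaw/2),np.sin(yaw/2),0])
def blob(mask,near):
    "component nearest a pixel -> (centroid, contour)"
    cs,_=cv2.findContours(mask.astype(np.uint8),cv2.RETR_EXTERNAL,cv2.CHAIN_APPROX_NONE)
    cs=[k for k in cs if cv2.contourArea(k)>25]
    k=min(cs,key=lambda k:np.hypot(*(k[:,0].mean(0)-near)))
    return k
def rect(k,z,c):
    w=toworld(k[:,0],z,c)[:,:2]
    (cx,cy),s,a=cv2.minAreaRect((w*1000).astype(np.float32))
    a=np.deg2rad(a); a=(a+np.pi/4)%(np.pi/2)-np.pi/4
    return np.array([cx,cy])/1000,np.array(s),a
E
cat > m.py <<'E'
from h import *
im=cv2.imread("pics/top0.png"); c=vision.get_calibration("top")
hsv=cv2.cvtColor(im,cv2.COLOR_BGR2HSV); H,S,V=cv2.split(hsv)
k=blob((S>150)&(H>100)&(H<125),(313,164)); print("mat",rect(k,.003,c))
w=(S<40)&(V>185)
for n,p in(("discTL",(188,176)),("discTR",(252,185)),("discRL",(357,165)),("discRR",(421,168))):
    k=blob(w,p); print(n,rect(k,.004,c)[:2])
k=blob(w,(213,276)); print("block top",rect(k,.04,c))
k=blob((H>45)&(H<90)&(S>120),(329,246)); print("vial",rect(k,.042,c))
k=blob(((H<8)|(H>172))&(S>150),(281,254)); print("red",rect(k,.062,c))
k=blob(w,(394,272)); print("amber cap",rect(k,.062,c))
E
python3 m.py
```

```text
mat (array([ 0.62716827, -0.01882233]), array([71.73329163, 72.78810883]), np.float64(-0.1441100381708038))
discTL (array([0.60810205, 0.2533544 ]), array([52.44946289, 52.86496353]))
discTR (array([0.58511127, 0.11605608]), array([52.39583969, 52.66893387]))
discRL (array([ 0.6235567 , -0.11665214]), array([52.57329559, 52.91915131]))
discRR (array([ 0.61227625, -0.2565444 ]), array([53.74416351, 53.79834366]))
block top (array([0.39103677, 0.19616507]), array([54.27518845, 53.98196411]), np.float64(-0.01320608321348482))
vial (array([ 0.44831381, -0.04876057]), array([26.14689445, 25.18323135]), np.float64(-0.48682611358259376))
red (array([0.43521741, 0.05099177]), array([14.3291235 , 14.27542114]), np.float64(-0.020470254560839507))
amber cap (array([ 0.39308652, -0.17905273]), array([14.36500454, 14.20311546]), np.float64(-0.024070848354626584))
```

```bash
cat >> h.py <<'E'
def tcp(xy,zg): return [xy[0],xy[1],zg+.006]
def pick(xy,yaw,zg,opn,f,clear=.16):
    gripper_to(opn)
    r.move_to(tcp(xy,clear),down(yaw))
    r.move_l(tcp(xy,zg+.02),vel=.2); hit=r.move_l(tcp(xy,zg),vel=.06,guard=10)
    gripper_to(0,f); o=telemetry.current_opening()
    r.move_l(tcp(xy,clear),vel=.2)
    print("pick hit",hit,"opening",o,telemetry.current_opening(),"F",telemetry.current_wrist_force(),"t",telemetry.current_t())
def place(xy,yaw,zg,opn,clear=.16):
    r.move_to(tcp(xy,clear),down(yaw))
    r.move_l(tcp(xy,zg+.02),vel=.15); hit=r.move_l(tcp(xy,zg),vel=.04,guard=6)
    z=telemetry.current_ee_pos()[2]-.006
    gripper_to(opn); r.hold(.3)
    r.move_l(tcp(xy,clear),vel=.15)
    print("place hit",hit,"zg",z,"wanted",zg,"t",telemetry.current_t())
E
python3 - <<'E'
from h import *
pick((.391,.196),-.013,.026,.09,35)
place((.627,-.019),-.144,.029,.085)
r.move_to([.40,.0,.3],down(0))
im=vision.snapshot("top"); cv2.imwrite("pics/top1.png",im[:,:,::-1])
cv2.imwrite("pics/top1c.png",cv2.resize(im[100:330,160:480,::-1],None,fx=2.5,fy=2.5))
for n in("top","scene"):
    if n=="scene": vision.snapshot(n)
    for t in("block_mid","mat","vial_mid"): print(n,t,[(np.round(d["at"],3),round(d["score"],2)) for d in models.mark_of(t,n)][:2])
E
```

```text
pick hit False opening 0.055820244308304866 0.05592584027570576 F [-0.10973441 -0.42530195 -3.37549398] t 5.3
place hit True zg 0.029021411889602576 wanted 0.029 t 9.8917
top block_mid [(array([ 0.626, -0.018,  0.026]), 0.97)]
top mat [(array([ 0.761,  0.127, -0.001]), 0.88), (array([ 0.768, -0.035,  0.001]), 0.77)]
top vial_mid [(array([ 0.45 , -0.046,  0.019]), 0.45)]
scene block_mid [(array([ 0.626, -0.016,  0.027]), 0.68)]
scene mat [(array([ 0.769, -0.04 ,  0.002]), 0.78), (array([ 0.63 , -0.019, -0.005]), 0.68)]
scene vial_mid [(array([ 0.446, -0.054,  0.018]), 0.58)]
```

View pics/top1c.png

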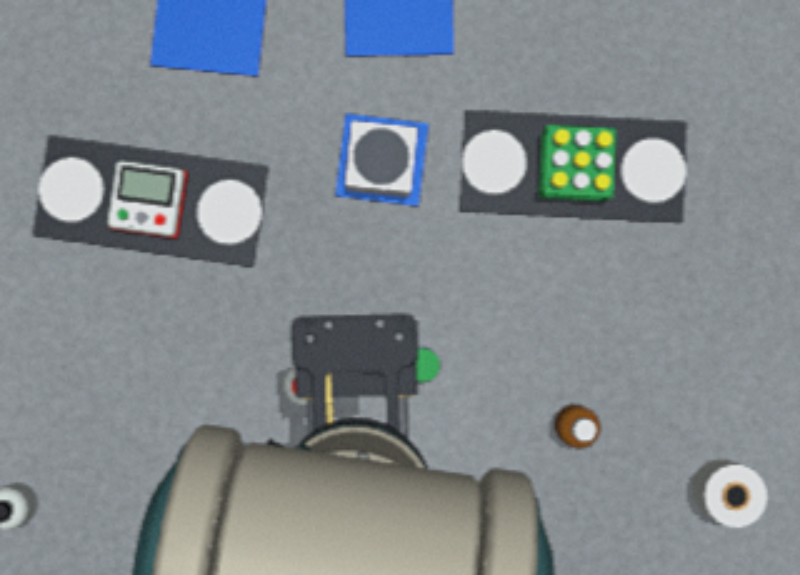

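The block stands within the mat's borders at crop (382,158), with blue showing on all sides. I'll measure its yaw and centre before moving on.

```bash
python3 - <<'E'
from h import *
im=cv2.imread("pics/top1.png"); c=vision.get_calibration("top")
H,S,V=cv2.split(cv2.cvtColor(im,cv2.COLOR_BGR2HSV))
print(rect(blob((S<40)&(V>185),(313,163)),.043,c), rect(blob((S>150)&(H>100)&(H<125),(313,164)),.003,c))
bxy=rect(blob((S<40)&(V>185),(313,163)),.043,c)[0]
pick((.448,-.049),0,.024,.06,12)
place(bxy,-.08,.068,.05,clear=.2)
pick((.393,-.179),0,.032,.06,12,clear=.18)
place((.6235,-.117),-.08,.037,.056,clear=.18)
pick((.435,.051),0,.032,.06,12,clear=.18)
place((.585,.116),-.165,.037,.056,clear=.18)
r.move_to([.25,.3,.35],down(.8))
im=vision.snapshot("top"); cv2.imwrite("pics/top2.png",im[:,:,::-1])
for n in("top","scene"):
    if n=="scene": s=vision.snapshot(n); cv2.imwrite("pics/scene2c.png",cv2.resize(s[120:300,150:470,::-1],None,fx=2.5,fy=2.5))
    for t in("block_mid","vial_mid","amber_mid","redcap_mid"): print(n,t,[(np.round(d["at"],3),round(d["score"],2)) for d in models.mark_of(t,n)][:2])
cv2.imwrite("pics/top2c.png",cv2.resize(im[100:330,140:480,::-1],None,fx=2.3,fy=2.3))
E
```

```text
(array([ 0.6246087 , -0.01786159]), array([55.55059433, 54.34516907]), np.float64(-0.12971578563697994)) (array([ 0.62722906, -0.01868301]), array([72.0265274 , 72.70771027]), np.float64(-0.1441100381708038))
pick hit False opening 0.028938252221653516 0.029065334589972625 F [ 0.17517875 -0.32727134 -0.79210691] t 15.2083
place hit False zg 0.06775203492269634 wanted 0.068 t 19.3917
pick hit False opening 0.03540976334270885 0.03529316587869288 F [ 0.69583012  0.6258395  -1.28055719] t 23.5583
place hit True zg 0.036172381158173776 wanted 0.037 t 27.9583
pick hit False opening 0.036007253977816886 0.03557782088526992 F [ 0.66950794 -0.0416977  -0.06255037] t 31.9333
place hit True zg 0.0361943753213438 wanted 0.037 t 36.0833
top block_mid [(array([ 0.624, -0.018,  0.023]), 0.81)]
top vial_mid [(array([ 0.624, -0.017,  0.061]), 0.73)]
top amber_mid [(array([ 0.622, -0.119,  0.036]), 0.71)]
top redcap_mid [(array([0.586, 0.11 , 0.034]), 0.56), (array([0.34 , 0.3  , 0.032]), 0.36)]
scene block_mid [(array([ 0.624, -0.02 ,  0.026]), 0.85)]
scene vial_mid []
scene amber_mid [(array([ 0.622, -0.113,  0.037]), 0.95)]
scene redcap_mid [(array([0.58 , 0.118, 0.037]), 0.83)]
```

View pics/top2c.png

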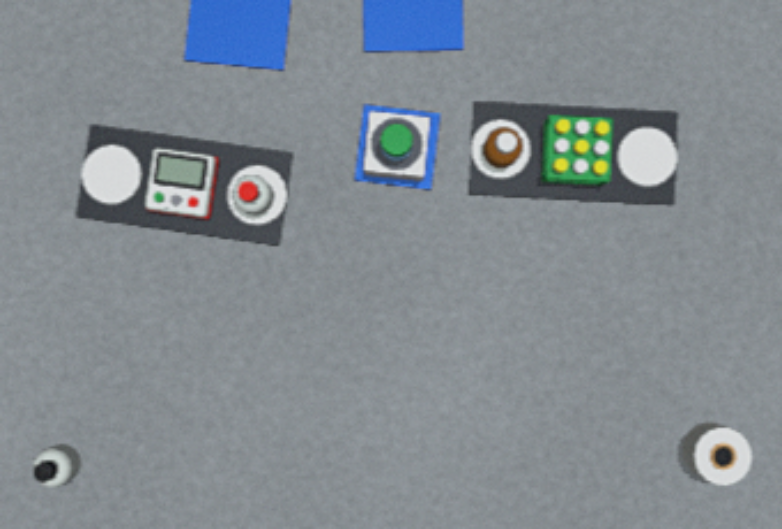

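View pics/scene2c.png

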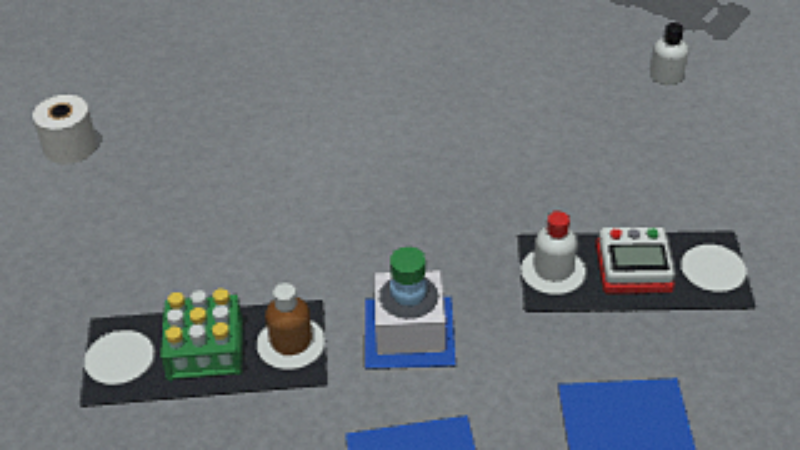

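Both views show the block on the mat with the vial in the middle of its top, and both bottles upright on the correct discs. The spare and the roll look undisturbed. One numeric check, then hand in.

```bash
python3 - <<'E'
from h import *
im=cv2.imread("pics/top2.png"); c=vision.get_calibration("top")
H,S,V=cv2.split(cv2.cvtColor(im,cv2.COLOR_BGR2HSV))
def pix(u,v): return (140+u/2.3,100+v/2.3)
v=rect(blob((H>45)&(H<90)&(S>120),pix(397,140)),.085,c)[0]
a=toworld(pix(507,142),.066,c)[0,:2]
k=rect(blob(((H<8)|(H>172))&(S>150),pix(248,192)),.066,c)[0]
b=np.array([.6246,-.0179])
print("vial-block",v-b,"amber-disc",a-[.6235,-.1167],"red-disc",k-[.5851,.1161])
if np.abs(v-b).max()<.006 and np.abs(a-[.6235,-.1167]).max()<.008 and np.abs(k-[.5851,.1161]).max()<.008:
    r.sign_off(); print("signed off",telemetry.current_t())
E
```

```text
vial-block [-0.00256814  0.00096733] amber-disc [-0.00372757 -0.00113383] red-disc [-0.00278146 -0.00044055]
the job is handed in; nothing more can be done
the job is handed in; nothing more can be done
```

I set the bench out as asked and handed the job in, about 37 s into the 104 s allowed. The hand-in gave no verdict.

The order was: block onto the smallest blue mat, vial onto the block, amber bottle onto the disc left of the rack, then red-capped bottle onto the disc right of the timer.

My last checks, from the top camera, were all within tolerance:

| Item | Offset from target | Limit |
|---|---|---|
| Block on mat (measured before the vial went on) | about 2.6 mm and 0.8 mm; 0.014 rad off square | 12 mm, 0.2 rad |
| Vial from the block's middle | about 2.7 mm | 10 mm |
| Amber bottle from the disc centre (cap position read by eye from the picture) | about 3.9 mm | 12 mm per axis |
| Red-capped bottle from the disc centre | about 2.8 mm | 12 mm per axis |

- **Upright and bystanders:** everything looked upright in the top and scene views. The spare bottle and label roll looked unmoved; I judged both by eye.
- **Disagreements:** the vision networks scattered by up to about 6 mm on the red-capped bottle compared with my measurements. They also missed the vial in the last scene picture, though it is plainly visible there.

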